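Release the cam lock and dock the tuner module

ROBOT

A 6-joint arm with a two-finger parallel gripper is mounted at the origin on the work surface. World frame = base frame: x ahead of the robot, y to its left, z up, the work surface at z = 0. Lengths are in m, angles in rad, forces in N, time in s.
With the tool pointing down it reaches from about 0.325 to 0.775 m from the base axis. Payload 5.5 kg.
Tool frame: the origin (TCP) lies between the finger pads; the fingertips stand 8 mm ahead of it and the grasp point (between the pads) lies 11 mm behind it (tcp_to_tips is the distance from the TCP to the fingertips, in m); z points along the fingers, y is the line along which they close (so a half turn about z gives the same grasp; the last joint's range is limited). The gripper opens to 88 mm and grips with 3 to 60 N. Pads are 20 mm wide; open, the fingers measure 115 mm over their backs; the gripper's body (75 mm by 178 mm) begins 61 mm behind the grasp point.
Start: joints at [1.263, 0.091, 1.231, -0, 1.82, -0.057], TCP at [0.149, 0.581, 0.231] pointing down, gripper open.
Joint ranges: [-2.87, 2.87], [-0.86, 2.18], [0.17, 2.46], [-1.51, 4.65], [0.06, 2.69], [-2.65, 2.65]. Speed limits (rad/s): [2.57, 2.57, 3.01, 3.14, 3.14, 3.14].

INTERFACE

Orientations are given as a unit quaternion [w, x, y, z].
In Python, from bench import * gives the robot as it stands. Calls block until the motion is done:
- move_to(position, orientation): joint-space move of the TCP to a pose.
- move_l(position, speed=0.15, orientation=None): straight line of the TCP; orientation=None keeps the orientation; speed is the mean speed in m/s.
- movej(angles): joint-space move.
- gripper_open() and close(): open the fingers fully, or close them until they stop; the grip force is fixed at half the most.
- hold(seconds).
- inverse_kinematics(position, orientation): joint angles nearest the present ones, or None.
- state(): the state.
- get_image(name): name is "scene" or "top"; returns a dict with "frame" (400x640x3 uint8, blue, green, red), "depth" (400x640 float32, m along the optical axis (not along the pixel's ray), 0 where there is no reading), "camera_matrix" (3x3 intrinsics, pixels), "view" (4x4, takes a point from world to camera coordinates). Camera axes: x right, y up, looking along -z (the intrinsics and any distortion apply to the point x, -y, -z); pixel columns grow to the right and rows downward; lengths in m; the calibration is good to about 2 mm. A picture is of the moment at which its call begins.
A pose or a line that the arm cannot do raises IKError and nothing moves.
- job_done(): hands the job in; it is judged then, once.
The state is a dict: "time": time; "joint_pos": joint angles; "dq": joint speeds; "joint_torque": joint torques, N m; "ee_pos": TCP position; "ee_rot": TCP orientation; "ft_force": force on the tool from outside, world axes, zero at the start; "moment": the same for the moment, N m; "finger_gap": finger opening in m; "finger_force": force on a finger pad.
Only numpy, scipy, OpenCV 4.12 (cv2) and the standard library are available. Lean on these libraries where they do the work, as an engineer would, in place of code of your own. Each camera call takes 0.05 s, during which the arm holds its last target. There are 200 camera calls.

TASK

The blue tuner module sits part-way along its docking cradle, and a brass eccentric cam ahead of it stands in its way. With your fingertips, push the red-knobbed cam lever round until it rests on the yellow stop pin (the cam's low point); only then push the module by its green back pad fully home against the two black sockets, and leave both there. Nothing is to be lifted or forced, and nothing else on the bench is to be moved.

Things in the scene. Friction and masses are not known exactly. Their poses are not given: they have to be found in the camera images.
- cradle: Aluminium docking cradle fixed to the bench. Origin on the bench surface, z up, x the way the module is pushed home. Plate 10 mm thick, x -150 to 85, y -75 to 75 mm. Dark side rails (inner faces y = +-59.5 mm, tops at 28 mm) guide the module. Two black socket blocks at y = +-49 mm, tops at 45 mm, have their stop faces at x = 30 mm.
- cam_axis (a point): Vertical axis of the brass eccentric cam, at x 45, y 0 in the cradle's frame; the point is 53 mm above the bench (mid-height of the lever bar). The cam is a disc 48 mm across, its centre 12 mm off the axis, 16 to 36 mm above the bench; it blocks the module 11 to 19 mm short of home at the start.
- cam_lever (a joint): Turn of cam and lever, rad: 0 = low point, lever bar against the yellow pin (a hard stop); grows anticlockwise seen from above; starts at 1.5 to 2.2. Push the knob clockwise to 0: about 4 N at the knob, and it stays where left. The lever points to -75 degrees (cradle x-y frame) plus the joint value, so it swings over the cradle's +x end, clear of the module.
- stop_pin (a point): Top centre of the yellow stop pin, 11 mm thick, 68 mm above the bench, standing on the socket block at the -y side of the cradle (x 46, y -49 mm).
- lever_knob (a point): Red upright knob at the end of the lever: a cylinder 18 mm thick, 80 mm from the cam axis, 44 to 95 mm above the bench. The point is on the knob's own axis, 75 mm above the bench. The dark lever bar that carries it is 12 mm wide, 48 to 58 mm above the bench.
- module: Blue tuner module, a loose box 90 mm long (x), 115 mm wide (y), 45 mm high, 0.5 to 1 kg, lying on the cradle plate between the rails (2 mm play each side). Origin at the centre of its underside, 10 mm above the bench; x points to its nose.
- module_back (a point): Centre of the green push pad (34 x 30 mm) on the module's back face, 32 mm above the bench; the back face is open to be pushed along the cradle's +x. It takes about 3 to 10 N to slide.
- module_nose (a point): Centre of the module's nose face, 90 mm ahead of the back. Fully home it is at x = 30 mm in the cradle's frame; it starts at x = -35 to -12 mm.
- screwdriver: Loose screwdriver, 170 mm long, lying beside the cradle on its -y side. Leave alone.
- adapter: Loose brass adapter, 26 mm thick, 34 mm tall, standing beside the cradle on its +y side. Leave alone.
- microphone: Loose black hand microphone 95 x 58 x 30 mm with an orange key, lying beyond the cam end of the cradle. Leave alone.
- mug: Loose white mug, 80 mm across, 92 mm tall. Leave alone.
- jar: Loose jar with a red cap, 64 mm across, 85 mm tall. Leave alone.
- swr_meter: Loose grey meter box 70 x 100 x 62 mm. Leave alone.
- tape_roll: Loose black roll of tape, 90 mm across, 24 mm tall. Leave alone.
Not all that is in view belongs to the job. What is shaped like the module but turquoise is not meant.

How it is judged:
On the way, in this order (a step that is already met when the one before it is completed fails the run):
1. the cam is turned to its low point while the module still waits (value of joint cam_lever below 0.15 rad and distance of module from where it was at the start of the episode below 0.01 m), for 0.1 s.
2. the module is pushed fully home (x of module_nose in the frame of cradle above 0.0265 m and value of joint cam_lever below 0.2 rad), for 0.2 s.
At the end, for the whole second after the job is handed in: The module's nose is within 3.5 mm of the stop faces, the module lies flat on the cradle plate and at rest, and the cam lever is within 0.2 rad of its low point (all of step 2 and z of module in the frame of cradle below 0.014 m and angle between module's own z axis and vertical below 0.06 rad and linear speed of module below 0.02 m/s); the robot touches nothing.
It fails at once if the module is pushed along (more than 10 mm) before the cam is at its low point (distance of module from where it was at the start of the episode above 0.01 m and value of joint cam_lever above 0.2 rad).
It fails at once if the module is lifted or tipped (z of module in the frame of cradle above 0.018 m or angle between module's own z axis and vertical above 0.12 rad).
It fails at once if the lever or the module is forced (over 90 N) (contact force between the fingers and module above 90 N or contact force between the fingers and cam_lever above 90 N).
It fails at once if anything else loose on the bench is moved (over 20 mm) (distance of any of screwdriver, adapter, microphone, mug, jar, swr_meter, tape_roll from where it was at the start of the episode above 0.02 m).
It also fails if it takes over 51 s, if anything falls off the work surface, if the arm or the gripper's body presses on something with over 40 N, if the wrist force passes 120 N, or if a joint passes its speed limit or range.

## Working session

There is one attempt and no reset: what is moved stays moved. The work goes in short steps, each a Python script; the robot and the scene stay as the last script left them, time stands still between calls to the robot, and variables do not carry over. Pictures are saved under pics/ and viewed, at most 10 in all, crops included, and the job is handed in when it is done.

```bash
ls; mkdir -p pics; python3 - <<'E'
from bench import *
import cv2,numpy as np
for n in("scene","top"):
    d=get_image(n);cv2.imwrite(f"pics/{n}0.png",d["frame"]);np.savez(f"pics/{n}0.npz",**d)
    print(n,d["camera_matrix"],d["view"],d.keys())
print(state())
E
```

```text
pics
scene [[372.41854742   0.         326.19513006]
 [  0.         372.41854742 194.04704229]
 [  0.           0.           1.        ]] [[ 0.89776559  0.43995273 -0.02141362 -0.44172176]
 [-0.28169915  0.61084874  0.73993878  0.10065753]
 [ 0.33861858 -0.65825938  0.67233329 -1.24006121]
 [ 0.          0.          0.          1.        ]] dict_keys(['frame', 'depth', 'camera_matrix', 'view'])
top [[392.92156674   0.         321.32745708]
 [  0.         392.92156674 205.61563654]
 [  0.           0.           1.        ]] [[-2.70924758e-03 -9.99936921e-01 -1.09001582e-02 -1.95959210e-04]
 [ 9.84495502e-01 -4.57887418e-03  1.75350051e-01 -4.87156029e-01]
 [-1.75388900e-01 -1.02560900e-02  9.84445807e-01 -1.26266442e+00]
 [ 0.00000000e+00  0.00000000e+00  0.00000000e+00  1.00000000e+00]] dict_keys(['frame', 'depth', 'camera_matrix', 'view'])
{'time': 0.1, 'joint_pos': array([ 1.26330276e+00,  9.17753213e-02,  1.23176081e+00,  9.08402626e-06,
        1.81982358e+00, -5.66614878e-02]), 'dq': array([-0.00049426,  0.00017113, -0.00432912,  0.00049997, -0.00186118,
        0.00118699]), 'joint_torque': array([ 2.82613393e-03, -4.47854626e+01, -4.07571101e+01,  7.00388965e-02,
        2.82753655e-02, -7.27055749e-05]), 'ee_pos': array([0.14882343, 0.58098088, 0.22962752]), 'ee_rot': array([-1.64313638e-04,  1.25086363e-01,  9.92145464e-01, -8.68127506e-04]), 'ft_force': array([ 1.3218062 ,  0.27639352, -0.37159322]), 'moment': array([0.0273477 , 0.03136065, 0.0004323 ]), 'finger_force': 0.0, 'finger_gap': 0.0874772103018813}
```

View pics/top0.png

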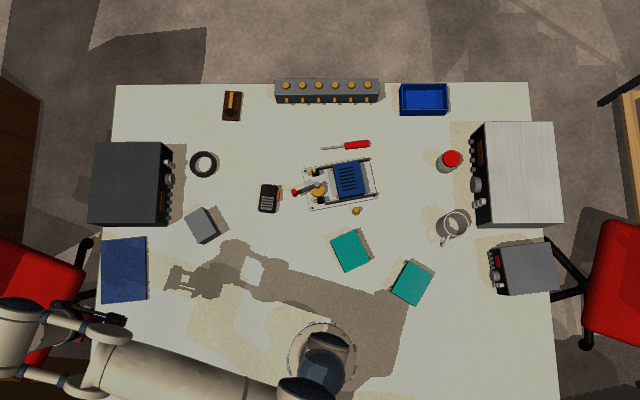

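View pics/scene0.png

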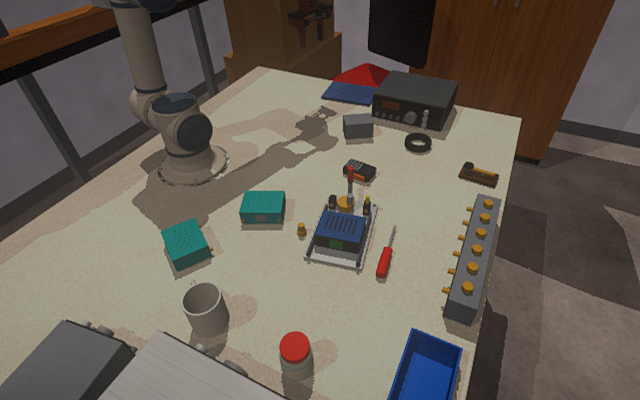

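Module is the blue ribbed box at top (350,179). It could be confused with the turquoise boxes at (351,249) and (411,282), the blue bin at (423,99) and the blue book at (124,270); I rule these out by colour and by not lying in the cradle. The knob is red at (296,191), not the jar cap (451,158) or the screwdriver handle (357,145). The pin is yellow at (313,171).

```bash
cat > h.py <<'E'
import numpy as np,cv2
def ray(d,u,v):
    K=d["camera_matrix"];V=d["view"];c=np.linalg.inv(K)@[u,v,1.];c=c*[1,-1,-1]
    return -V[:3,:3].T@V[:3,3],V[:3,:3].T@c
def onz(d,u,v,z):
    o,r=ray(d,u,v);return o+r*(z-o[2])/r[2]
def proj(d,p):
    q=d["view"][:3,:3]@p+d["view"][:3,3];q=d["camera_matrix"]@(q*[1,-1,-1]);return q[:2]/q[2]
def blob(d,lo,hi,box,minA=4):
    x0,y0,x1,y1=box;h=cv2.cvtColor(d["frame"],cv2.COLOR_BGR2HSV)
    m=cv2.inRange(h,np.array(lo),np.array(hi));k=np.zeros_like(m);k[y0:y1,x0:x1]=m[y0:y1,x0:x1]
    n,l,s,c=cv2.connectedComponentsWithStats(k)
    return [(s[i].tolist(),c[i].round(1).tolist(),(l==i)) for i in range(1,n) if s[i,4]>=minA]
E
python3 - <<'E'
from h import *
t=dict(np.load("pics/top0.npz"));s=dict(np.load("pics/scene0.npz"))
a=cv2.resize(t["frame"][145:220,280:390],None,fx=7,fy=7,interpolation=cv2.INTER_CUBIC)[:,:770]
b=cv2.resize(s["frame"][155:275,295:395],None,fx=5,fy=5,interpolation=cv2.INTER_CUBIC)
cv2.imwrite("pics/ct.png",a);cv2.imwrite("pics/cs.png",b)
for n,d,box in(("t",t,(280,145,390,220)),("s",s,(295,155,385,275))):
  for nm,lo,hi in(("blue",(100,90,40),(125,255,255)),("red",(0,170,80),(6,255,255)),("yel",(22,150,100),(35,255,255)),("green",(40,80,30),(85,255,255))):
    for S,c,m in blob(d,lo,hi,box):
      print(n,nm,S,c, cv2.minAreaRect(np.argwhere(m)[:,::-1].astype(np.float32)) if nm=="blue" else "")
E
```

```text
t blue [332, 160, 34, 38, 827] [348.8, 178.5] ((348.5384521484375, 178.6923065185547), (34.12420654296875, 27.456256866455078), 78.69007110595703)
t red [345, 145, 24, 4, 74] [354.7, 146.2] 
t red [291, 189, 6, 6, 24] [293.4, 191.2] 
t yel [312, 168, 4, 4, 12] [313.5, 169.5] 
s blue [315, 210, 51, 33, 962] [340.3, 226.5] ((339.8321533203125, 225.88717651367188), (46.52602767944336, 26.077945709228516), 10.713123321533203)
s red [348, 166, 6, 5, 20] [350.4, 167.8] 
s red [348, 175, 2, 4, 5] [348.2, 176.8] 
s red [376, 248, 9, 27, 140] [381.3, 264.1] 
s yel [366, 195, 4, 4, 9] [367.2, 196.4] 
s green [330, 239, 13, 11, 99] [335.9, 244.1]
```

View pics/ct.png

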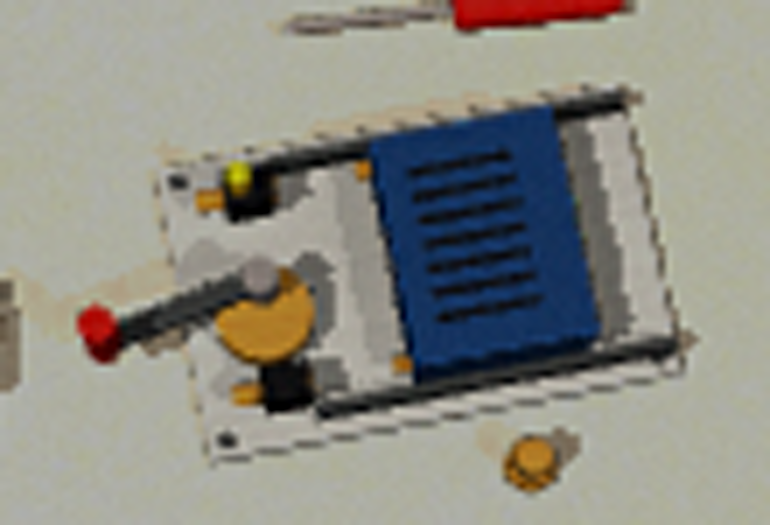

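View pics/cs.png

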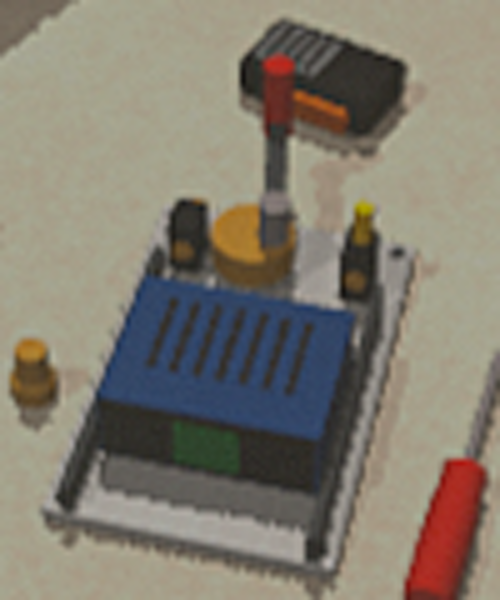

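The crops confirm the choice: blue module between the rails with its green back pad toward −y world, red knob on the lever, yellow pin on the upper socket. Microphone lies past the knob. I fit the cradle pose from the plate corners and the pin.

```bash
python3 - <<'E'
from h import *
t=dict(np.load("pics/top0.npz"));s=dict(np.load("pics/scene0.npz"))
T=lambda x,y:((x+.5)/7-.5+280,(y+.5)/7-.5+145)
S=lambda x,y:((x+.5)/5-.5+295,(y+.5)/5-.5+155)
obs=[(T(163,165),.01,(85,-75),t),(T(632,95),.01,(-150,-75),t),(T(212,462),.01,(85,75),t),(T(683,372),.01,(-150,75),t),
 (T(239,173),.068,(46,-49),t),(S(364,209),.068,(46,-49),s),(S(42,512),.01,(-150,75),s),(S(330,573),.01,(-150,-75),s),(S(416,245),.01,(85,-75),s)]
P=np.array([onz(d,*uv,z)[:2] for uv,z,_,d in obs]);Q=np.array([q for *_,q,_ in obs])/1000
qc,pc=Q.mean(0),P.mean(0);H=(Q-qc).T@(P-pc)
a=np.arctan2(H[0,1]-H[1,0],H[0,0]+H[1,1]);R=np.array([[np.cos(a),-np.sin(a)],[np.sin(a),np.cos(a)]])
o=pc-R@qc;print("yaw",a,"o",o,"res mm\n",((P-(Q@R.T+o))*1000).round(1))
C=lambda p:(R.T@(np.array(p)[:2]-o)*1000).round(1)
np.savez("cradle.npz",o=o,a=a)
print("knob",C(onz(t,*T(98,322),.095)),C(onz(s,*S(278,66),.095)))
print("mod front", C(onz(t,*T(372,148),.055)),C(onz(t,*T(414,370),.055)))
print("mod back", C(onz(t,*T(552,106),.055)),C(onz(s,*S(322,440),.055)),C(onz(s,*S(102,400),.055)))
print("cam", C(onz(t,*T(261,277),.06)))
c=o+R@[.045,0];k=np.array
print("cam axis world",c)
# microphone & screwdriver
for nm,d,pts,z in(("mic",t,[(260,183),(280,184),(278,213),(258,212)],.03),("adapter",t,[(356,210)],.034)):
  print(nm,[C(onz(d,u,v,z)).tolist() for u,v in pts])
E
```

```text
yaw 1.7469112788976386 o [ 0.56565521 -0.03260684] res mm
 [[ 0.8 -2.1]
 [-5.8 -3.8]
 [-0.8 -0.5]
 [ 1.5  1.1]
 [-0.7  1.4]
 [ 0.6  0.9]
 [ 4.3  0.3]
 [ 0.5  0.8]
 [-0.3  2. ]]
knob [124.   16.8] [122.6  16.3]
mod front [-17.6 -52.8] [-17.2  57.3]
mod back [-106.3  -57.6] [-106.5  -60.6] [-109.4   50.1]
cam [46.   1.2]
cam axis world [0.55777094 0.01169709]
mic [[234.7, -44.7], [168.4, -28.9], [190.9, 68.2], [256.4, 52.8]]
adapter [[-67.5, 105.7]]
```

```bash
cat >> h.py <<'E'
_c=np.load("cradle.npz");o,a=_c["o"],float(_c["a"])
R=np.array([[np.cos(a),-np.sin(a)],[np.sin(a),np.cos(a)]])
def W(x,y,z):return [*(o+R@(np.array([x,y])/1000)),z]
def quat(b): # pointing down, tool y at cradle angle b
    g=(a+b+np.pi/2)/2;return [0,np.cos(g),np.sin(g),0]
def push(j,d,z=.072):
    f=np.radians(-75)+j;return W(45+80*np.cos(f)-d*np.sin(f),80*np.sin(f)+d*np.cos(f),z),quat(f)
E
python3 - <<'E'
from bench import *
from h import *
close()
p,q=push(1.52,32,.16);move_to(p,q)
f0=state()["ft_force"]
p,q=push(1.52,32);move_l(p,.12,q)
f0=np.array(state()["ft_force"]);print(state()["time"],state()["joint_pos"].round(2),f0,state()["finger_gap"])
p,q=push(1.52,20);move_l(p,.04,q)
for j in np.r_[np.arange(1.44,.1,-.1),np.arange(.08,-.07,-.02)]:
    p,q=push(j,19);move_l(p,.06,q)
    s=state();F=np.linalg.norm(s["ft_force"]-f0);print(round(j,2),round(F,1),round(s["time"],1))
    if F>(20 if j<.2 else 40):break
d=get_image("top");cv2.imwrite("pics/t1.png",cv2.resize(d["frame"][125:225,270:390],None,fx=6,fy=6,interpolation=cv2.INTER_CUBIC))
d=get_image("scene");cv2.imwrite("pics/s1.png",cv2.resize(d["frame"][145:275,285:415],None,fx=4,fy=4,interpolation=cv2.INTER_CUBIC))
E
```

```text
4.5417 [ 0.08 -0.14  1.74  0.    1.54 -1.88] [-0.04985426  0.09084717 -0.12092809] 0.0004976929247303409
1.44 0.9 5.3
1.34 0.9 5.5
1.24 0.7 5.8
1.14 0.6 6.1
1.04 0.8 6.4
0.94 0.5 6.7
0.84 1.3 7.0
0.74 0.9 7.2
0.64 0.7 7.5
0.54 0.7 7.8
0.44 0.9 8.1
0.34 0.3 8.4
0.24 1.5 8.7
0.14 0.8 8.9
0.08 2.0 9.2
0.06 3.8 9.4
0.04 5.7 9.7
0.02 11.5 9.9
-0.0 16.1 10.2
-0.02 21.1 10.4
```

```bash
python3 - <<'E'
from bench import *
from h import *
p,q=push(0,32);move_l(p,.1,q)
p,q=push(0,32,.2);move_l(p,.2,q)
p=W(-190,0,.2);move_to(p,quat(np.pi/2))
for n in("top","scene"):
    d=get_image(n)
    c=d["frame"][125:225,270:400] if n=="top" else d["frame"][145:275,285:415]
    cv2.imwrite(f"pics/{n}2.png",cv2.resize(c,None,fx=6 if n=="top" else 4,fy=6 if n=="top" else 4,interpolation=cv2.INTER_CUBIC))
print(state()["time"],state()["joint_pos"].round(2))
E
```

```text
14.225 [-0.4   0.19  1.18  0.    1.77  2.56]
```

View pics/scene2.png

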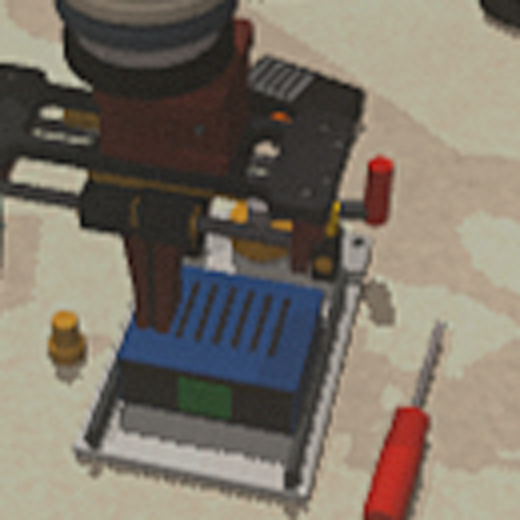

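View pics/top2.png

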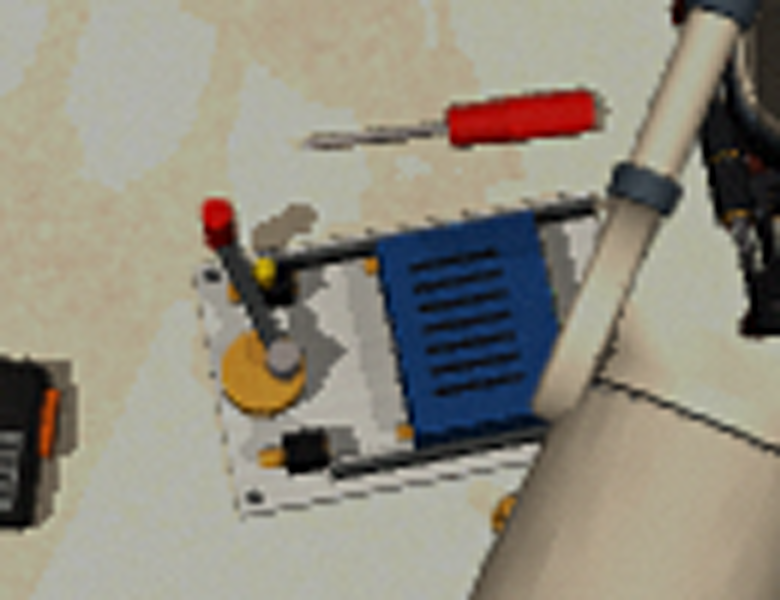

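```bash
python3 - <<'E'
from bench import *
from h import *
t=dict(np.load("pics/top0.npz"))
T=lambda x,y:((x+.5)/6-.5+270,(y+.5)/6-.5+125)
k=R.T@(onz(t,*T(217,211),.095)[:2]-o)*1000
j=np.arctan2(k[1],k[0]-45)+np.radians(75);print("knob",k,"joint",j)
assert j<.13
q=quat(-np.pi/2)
move_to(W(-145,0,.2),q);move_l(W(-145,0,.031),.12)
f0=np.array(state()["ft_force"]);print(state()["time"],f0)
move_l(W(-120,0,.031),.05)
for x in np.r_[np.arange(-110,-78,8),np.arange(-76,-60,1.5)]:
    move_l(W(x,0,.031),.04)
    s=state();F=s["ft_force"]-f0;print(x,F.round(1),round(s["time"],1))
    if np.linalg.norm(F)>(25 if x>-78 else 45):break
E
```

```text
knob [ 67.92023576 -77.35158725] joint 0.026270878629245598
18.3833 [-0.90699495 -0.15281898 -1.04630326]
-110.0 [ 0.3 -2.9  1.4] 19.4
-102.0 [ 1.1 -1.1  0.6] 19.8
-94.0 [ 1.4 -0.8  2.2] 20.1
-86.0 [ 0.7 -0.6  2. ] 20.5
-76.0 [ 0.7 -1.8  2.3] 20.9
-74.5 [ 1.3 -3.6  2. ] 21.1
-73.0 [ 2.1 -4.4  1.1] 21.4
-71.5 [ 2.2 -4.5  1.3] 21.6
-70.0 [ 0.7 -3.9  1.4] 21.9
-68.5 [ 4.4 -6.4  0.3] 22.1
-67.0 [  6.  -10.6  -1.7] 22.4
-65.5 [  8.  -15.   -1.6] 22.6
-64.0 [  8.7 -18.8  -2.2] 22.9
-62.5 [  8.5 -23.8  -1.4] 23.1
```

```bash
python3 - <<'E'
from bench import *
from h import *
hold(.3)
move_l(W(-120,0,.031),.1);move_l(W(-150,0,.2),.2)
movej([1.2,.09,1.23,0,1.82,-.06])
ims=[]
for n in("top","scene"):
    d=get_image(n);np.savez(f"pics/{n}3.npz",**d)
    c=d["frame"][140:220,275:385] if n=="top" else d["frame"][155:265,300:400]
    ims.append(cv2.resize(c,None,fx=5,fy=5,interpolation=cv2.INTER_CUBIC)[:400])
h=ims[0].shape[0];r=ims[1]
cv2.imwrite("pics/f_top.png",cv2.resize(ims[0],(770,560)));cv2.imwrite("pics/f_sc.png",r)
print(state()["time"])
E
```

```text
28.2667
```

View pics/f_top.png

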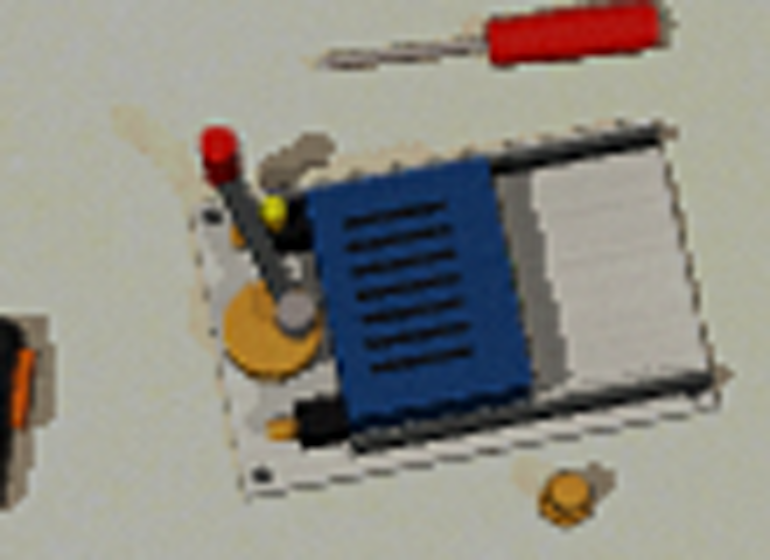

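View pics/f_sc.png

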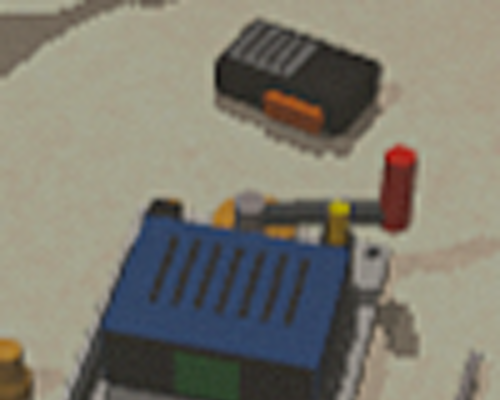

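The top view shows the module's nose flush on both black sockets (nose corners at (308,193) and (350,415)), moved about 47 mm. The lever rests on the pin and nothing else has shifted.

```bash
python3 -c "
from bench import *
print(job_done())"
```

```text
the job is handed in; nothing more can be done
None
```

I turned the cam lever onto its yellow stop pin, then pushed the module home against both sockets and handed the job in at about 28 s; the last images show both in place, but no verdict was returned.

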